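# Tighten a bench fitting with an adjustable wrench

### The job

The hose fitting in the worktop has worked loose. An adjustable wrench already lies flat round its hex nut with the jaws too wide: roll the wrench's knurled worm until the jaws just fit the nut, then swing the handle clockwise (seen from above) to tighten the nut fully home against its stop. Move the jaw only by its worm and the nut only by the wrench, leave the wrench lying flat with its jaws on the nut, and do not disturb the beaker, the timer or the small black can.

Things in the scene. Friction and masses are not known exactly. Their poses are not given: they have to be found in the camera images.
- fitting: Brass hose fitting fixed in the worktop, carrying the steel hex nut. Origin: on the worktop on the nut's upright axis. Above the nut the brass stub and hose barb (11 to 15 mm thick) stand up to 40 mm above the worktop.
- nut_centre (a point): Middle of the nut's top face, 20.5 mm above the worktop. The nut is hexagonal, 24 mm across flats, 27.7 mm across corners, and reaches from 1 to 20 mm above the worktop.
- fitting_nut (a joint): Angle of the nut in rad: 0 = fully home against a firm stop, positive = loosened, anticlockwise seen from above; tightening brings it down to 0. Starts at 0.54 to 0.70. It takes 0.35 N m to turn and stays where it is left. At the start its flats are parallel to the wrench's x axis to within 0.12 rad.
- wrench: Loose steel adjustable wrench, about 0.5 kg, lying flat round the nut. Origin: on the worktop, under the middle of the jaws when opened to 24 mm. x points out of the jaws' mouth, away from the handle; z up. All 14 mm thick. Fixed jaw's face at y = +12 mm, moving jaw's at 12 mm minus the opening, both x -15 to +17 mm. Throat at x = -15.5 mm. Head x -72 to +17, y -22 (open jaw -30) to +29 mm.
- wrench_jaw (a joint): Opening between the jaw faces in m. Starts at 0.0283 to 0.0308, wider than the nut's corners, so the wrench would slip round; at about 0.024 both faces lie on the nut's flats. Only the worm moves it, 0.7 mm per rad of worm (0.078 mm per mm of stroke at its rim). It stays where it is left (100 N holds it against being forced open).
- worm_top (a point): Top of the worm, a knurled roller 18 mm in diameter, 16 mm long, axis along wrench y, at wrench x = -46, y = -7 mm; 19.5 mm above the worktop, 5.5 mm proud of the head. Rolling its top towards the jaws (wrench +x) closes them. It takes 8 N at the rim: a closed fingertip pressed down with 7 N or more and drawn across it (friction about 1.5), 50 to 90 mm in all, in several strokes.
- handle_end (a point): Point on the handle's top near its end, at wrench x = -190 mm, y = 0, 14 mm above the worktop. The handle is straight along the wrench's x axis, 25 mm wide (y -12.5 to +12.5 mm), flat on the worktop, from the neck at x = -86 mm to a round end at x = -222 mm.
- beaker: Clear glass beaker, about 55 mm wide and 70 mm tall, standing loose near the work (its rim shows as a thin ring); origin under its middle. Leave alone.
- timer: White wedge-shaped lab timer, 42x68x54 mm, standing loose; origin under its middle. Leave alone.
- screw_can: Small black round can, 35 mm wide and 50 mm tall, standing loose; origin under its middle. Leave alone.
Not all that is in view belongs to the job. What is shaped like the fitting but blue or red is not meant.

How it is judged:
By the outcome, as a careful person would: the job done as asked, in the order asked, and still so for the second after the job is handed in, with the robot touching nothing.
It also fails if it takes over 67 s, if anything falls off the work surface, if the arm or the gripper's body presses on something with over 40 N, if the wrist force passes 120 N, or if a joint passes its speed limit or range.

### The arm

A 6-joint arm with a two-finger parallel gripper is mounted at the origin on a cart in front of the work surface, level with it; the furniture and walls round the work are solid. World frame = base frame: x ahead of the robot, y to its left, z up, the work surface at z = 0. Lengths are in mm, angles in degrees, forces in N, time in s.
With the tool pointing down it reaches from about 350 to 850 mm from the base axis. Payload 8.1 kg.
Tool frame: the origin (TCP) lies midway between the tips of the shut fingers; the grasp point (between the pads) lies 19 mm behind it; z points along the fingers, y is the line along which they close (so a half turn about z gives the same grasp; the last joint's range is limited). The gripper opens to 85 mm and grips with 20 to 120 N. Pads are 22 mm wide; open, the fingers measure 114 mm over their backs; the gripper's body (76 mm by 85 mm) begins 54 mm behind the grasp point. The pads swing forward as they close: fully open they stand 13 mm farther back than shut.
Start: joints at [-79.32, 7.471, 85.268, -0, 87.261, -4.893], TCP at [161.1, -577.972, 231.292] pointing down, gripper open.
Joint ranges: [-169.43, 169.43], [-51.17, 129.36], [1.28, 143.12], [-76.62, 256.62], [0, 156.53], [-152.29, 152.29]. Speed limits (degrees/s): [136.94, 136.94, 159.86, 180, 180, 180].

### API

Orientations are given as [roll, pitch, yaw] about the fixed x, y, z axes, in that order (R = Rz(yaw) Ry(pitch) Rx(roll)).
In Python, from bench import r gives the robot as it stands. The module is installed in compiled form; this text tells all that it offers.
- The arm moves only by the tool jog_arm, never from a script. Its argument "rows" is a list of rows, each a list of 2 entries, a list of its own where there are three numbers: the shift along the tool's x, y, z in mm, then the turn, a rotation vector about the tool's x, y, z in rad. A call has 1 to 10 rows; each row is the pose to reach, as a shift and turn from the pose commanded when the call began, along the tool's axes at that moment; what a row does not reach only later rows make up. A row lasts 1/10 s, in which the tool goes at most 50 mm and 8.59 degrees, less where a joint would pass 70% of its speed; a pose out of reach is approached as far as the arm can. A call with a gripper value outside its range is refused whole. "grip" is the finger opening in mm, from 0 to 85.4, set as the call begins (left out, the last holds). The fingers move at their own pace and stop on an object; "force" is the grip in N (left out, the last holds). Time passes only in rows, so rows that repeat a pose let the fingers close. It gives the time, the measured TCP pose, the force, the opening and the grip force at its end, in the units of the state.
- r.sense(): the state, without advancing time (a new reading comes with each control period).
- r.snapshot(name): name is "scene" or "top" or "wrist"; returns (picture, depth): 420x560x3 uint8, blue, green, red; 420x560 float32, mm along the optical axis (not along the pixel's ray), 0 where there is no reading.
- r.camera_params(name): a dict with "fx", "fy", "cx", "cy" (pixels), "pose" (4x4, takes a point from camera to world coordinates); the wrist camera has in their place "tool_from_camera" (4x4, takes a point from camera to tool coordinates, whose origin is the TCP and whose axes are the flange's). Camera axes: x right, y down, z forward; pixel columns grow to the right and rows downward; lengths in mm; the calibration is good to about 2 mm. A picture is of the moment at which its call begins: read the wrist's pose just before it. camera_params takes no time and is no camera call.
- r.hand_in(): hands the job in; it is judged then, once.
The state is a dict: "time": time; "joint_pos": joint angles; "qd": joint speeds; "joint_efforts": joint torques, N m; "tool_pos": TCP position; "tcp_rot": TCP orientation; "ft_force": force on the tool from outside, world axes, zero at the start; "wrist_torque": the same for the moment, N m; "finger_gap": finger opening in mm; "grip_force": force on a finger pad.
Only numpy, scipy, OpenCV 4.12 (cv2) and the standard library are available. Lean on these libraries where they do the work, as an engineer would, in place of code of your own. Each camera call takes 0.05 s, during which the arm holds its last target. There are 200 camera calls.

## Working session

There is one attempt and no reset: what is moved stays moved. The work goes in short steps, Python scripts to look and compute and a tool call to move; the robot and the scene stay as the last step left them, time stands still between calls to the robot, and variables do not carry over. Pictures are saved under pics/ and viewed, at most 10 in all, crops included, and the job is handed in when it is done.

Besides the shell and the picture viewer there is one more tool, called as a command line: name --argument value ..., lists and objects as JSON in quotes. jog_arm: Moves the arm, as the interface text tells. Its arguments: {"type":"object","properties":{"rows":{"type":"array"},"grip":{"type":"number"},"force":{"type":"number"}},"required":["rows"]}

```bash
mkdir -p pics
python3 - <<'E'
from bench import r
import cv2,numpy as np,pickle
d={}
for n in("scene","top"):
    s=r.sense();p,z=r.snapshot(n);cv2.imwrite(f"pics/{n}0.png",p);d[n]=(p,z,r.camera_params(n))
pickle.dump(d,open("d0.pkl","wb"))
print({k:np.round(v[2]['pose'],3).tolist() for k,v in d.items()},d['top'][2]['fx'])
print(r.camera_params("wrist"));print(r.sense())
E
```

```text
{'scene': [[0.878, -0.36, 0.317, 308.818], [-0.479, -0.639, 0.602, -849.379], [-0.014, -0.68, -0.733, 694.041], [0.0, 0.0, 0.0, 1.0]], 'top': [[0.025, -0.987, 0.158, 472.316], [-1.0, -0.028, -0.013, -323.467], [0.017, -0.157, -0.987, 898.607], [0.0, 0.0, 0.0, 1.0]]} 383.40784676531405
{'fx': 334.12836418456277, 'fy': 334.12836418456277, 'cx': 280.7262592019928, 'cy': 210.82079091672156, 'tool_from_camera': array([[ 1.37510117e-03, -9.64134051e-01, -2.65412209e-01,
         6.73710412e+01],
       [ 9.99999019e-01,  1.39693931e-03,  1.06487435e-04,
        -3.02158375e-02],
       [ 2.68096584e-04, -2.65412095e-01,  9.64135026e-01,
        -1.41556629e+02],
       [ 0.00000000e+00,  0.00000000e+00,  0.00000000e+00,
         1.00000000e+00]])}
{'time': 0.1, 'joint_pos': array([-7.93204151e+01,  7.51005889e+00,  8.53253253e+01,  3.19753783e-04,
        8.72611411e+01, -4.89145482e+00]), 'qd': array([-0.06550322, -0.07516809, -0.22931764, -0.05919776,  0.07555257,
        0.06338245]), 'joint_efforts': array([ 1.26657105e-03, -5.70952821e+01, -5.01937902e+01, -2.25178997e-04,
        8.10168305e-03,  3.46641934e-05]), 'tool_pos': array([ 161.00511544, -577.46774339,  230.33495127]), 'tcp_rot': array([-1.79903853e+02, -8.54874505e-03,  1.55710170e+01]), 'ft_force': array([ 0.64688165,  0.06191679, -0.15621538]), 'wrist_torque': array([-0.01434982, -0.02858976,  0.07400611]), 'grip_force': 0.0, 'finger_gap': 85.46179988785998}
```

View pics/scene0.png

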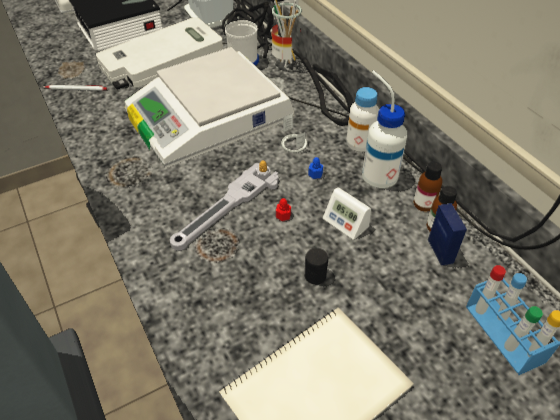

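View pics/top0.png

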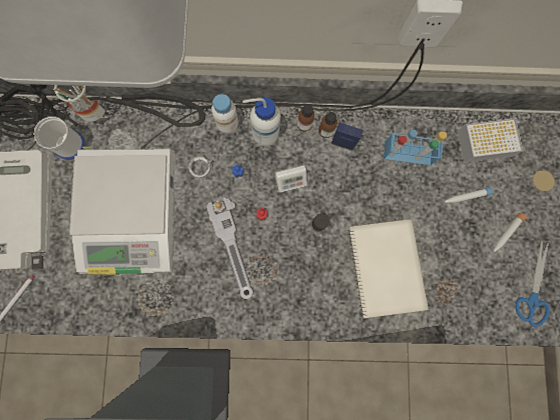

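The brass fitting with the wrench is at scene (263,167) and top (217,205). The blue one, top (238,170), and the red one, top (262,214), are decoys. The beaker's ring is at top (200,167), the timer at (291,180) and the can at (321,222).

```bash
cat > h.py <<'E'
import numpy as np,cv2
def ray(c,T,u,v,h):
    d=T[:3,:3]@np.array([(u-c['cx'])/c['fx'],(v-c['cy'])/c['fy'],1.]);o=T[:3,3]
    return o+d*(h-o[2])/d[2]
def proj(c,T,P):
    q=T[:3,:3].T@(np.asarray(P,float)-T[:3,3]);return c['fx']*q[0]/q[2]+c['cx'],c['fy']*q[1]/q[2]+c['cy']
def wristT(c,s):
    from scipy.spatial.transform import Rotation as R
    T=np.eye(4);T[:3,:3]=R.from_euler('xyz',s['tcp_rot'],degrees=True).as_matrix();T[:3,3]=s['tool_pos'];return T@c['tool_from_camera']
E
python3 - <<'E'
import pickle,cv2,numpy as np
from h import *
d=pickle.load(open("d0.pkl","rb"));p,z,c=d['top']
for n,u,v,h in[("barb",217,203,35),("end",246,293,14),("beaker rim",200,167,70),("timer",291,180,40),("can",321,222,50),("red",262,214,30),("blue",238,170,30),("balance corner",170,270,60),("balance tr",170,150,60)]:
    print(n,ray(c,c['pose'],u,v,h).round(),z[v,u])
cv2.imwrite("pics/c0.png",cv2.resize(p[145:310,130:345],None,fx=3.6,fy=3.6,interpolation=cv2.INTER_CUBIC))
E
```

```text
barb [ 635. -204.   35.] 869.46893
end [ 434. -276.   14.] 869.5547
beaker rim [ 709. -167.   70.] 925.8004
timer [ 693. -372.   40.] 888.1052
can [ 596. -440.   50.] 859.4841
red [ 613. -307.   30.] 872.0896
blue [ 716. -248.   30.] 888.3809
balance corner [ 481. -113.   60.] 849.7059
balance tr [750. -95.  60.] 864.458
```

View pics/c0.png

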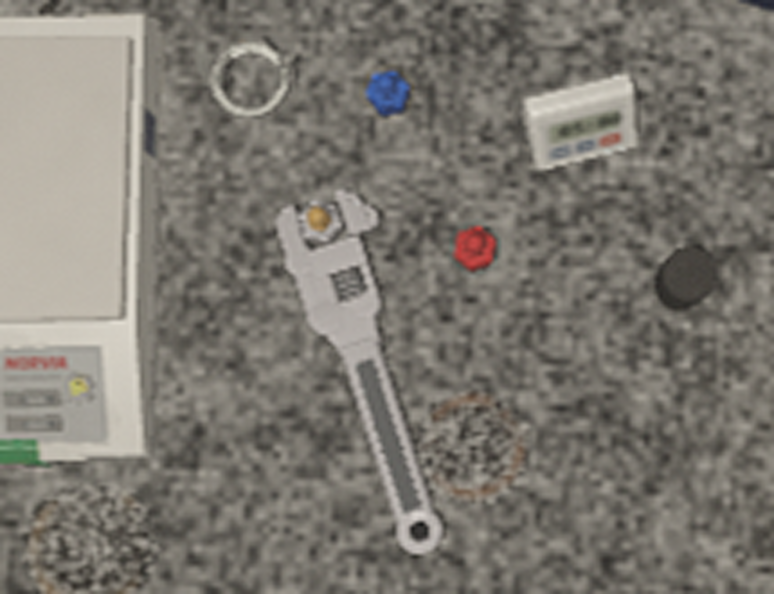

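jog_arm --rows '[[[511, -222, 20], [0, 0, -0.072]], [[511, -222, 20], [0, 0, -0.072]], [[511, -222, 20], [0, 0, -0.072]], [[511, -222, 20], [0, 0, -0.072]], [[511, -222, 20], [0, 0, -0.072]], [[511, -222, 20], [0, 0, -0.072]], [[511, -222, 20], [0, 0, -0.072]], [[511, -222, 20], [0, 0, -0.072]], [[511, -222, 20], [0, 0, -0.072]], [[511, -222, 20], [0, 0, -0.072]]]' --grip 0 --force 60

```text
time: 1.1
tool_pos: [550.3, -261.4, 212.9]
tcp_rot: [-180.0, 0.0, 19.7]
ft_force: [0.6, -0.9, 0.6]
finger_gap: -0.1
grip_force: 0.0
```

jog_arm --rows '[[[54, -19, 83], [0, 0, 0]], [[54, -19, 83], [0, 0, 0]], [[54, -19, 83], [0, 0, 0]], [[54, -19, 83], [0, 0, 0]], [[54, -19, 83], [0, 0, 0]]]'

```text
time: 1.6
tool_pos: [593.9, -228.1, 132.0]
tcp_rot: [179.9, -0.1, 19.7]
ft_force: [-0.3, -1.1, 0.3]
finger_gap: -0.3
grip_force: 0.0
```

Run:
```python
from bench import r
import cv2,pickle
s=r.sense();p,z=r.snapshot("wrist");pickle.dump((p,z,r.camera_params("wrist"),s),open("w1.pkl","wb"));cv2.imwrite("pics/w1.png",p);print(s['tool_pos'],s['tcp_rot'],s['joint_pos'])
```

```text
[ 593.92273822 -228.12548207  132.00325251] [ 1.79899930e+02 -6.69547443e-02  1.96726159e+01] [-2.56144654e+01  1.65081900e+01  8.54777937e+01 -2.33426949e-02
  7.78957975e+01  4.47178484e+01]
```

View pics/w1.png

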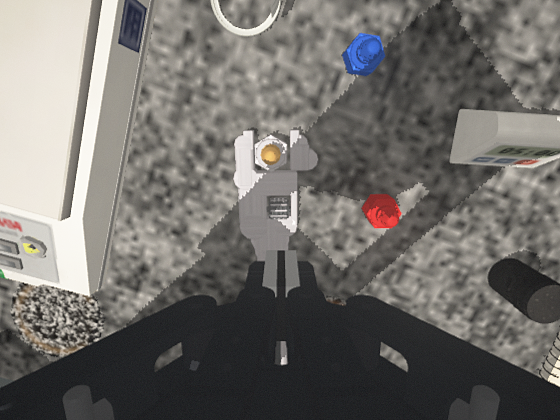

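The wrist view shows the barb at (270,153), the worm at (279,207), and blue and red decoys apart from it. I'll enlarge the crop and measure.

Run:
```python
import pickle,cv2,numpy as np
from h import *
p,z,c,s=pickle.load(open("w1.pkl","rb"));T=wristT(c,s)
cv2.imwrite("pics/w1c.png",cv2.resize(p[120:265,215:340],None,fx=4,fy=4,interpolation=cv2.INTER_CUBIC))
for n,u,v,h in[("worm",279,207,19.5),("barb",270,153,40)]: print(n,ray(c,T,u,v,h).round(1))
print("tip px",proj(c,T,s['tool_pos']))
# handle line from top view: bright, unsaturated pixels along handle
d=pickle.load(open("d0.pkl","rb"));p,z,c=d['top'];T=c['pose']
pts=[]
g=p.astype(int);m=((g.min(2)>130)&(g.max(2)-g.min(2)<25)).astype(np.uint8)
for v in range(250,286):
    u=np.nonzero(m[v,205:265])[0]+205
    if len(u)>3: pts.append(ray(c,T,(u.min()+u.max())/2,v,14)); 
    if v%6==0: print(v,u)
pts=np.array(pts)[:,:2];l=cv2.fitLine(pts.astype(np.float32),cv2.DIST_HUBER,0,.01,.01).ravel();print(l,np.degrees(np.arctan2(l[1],l[0])))
```

```text
worm [ 594.2 -226.8   19.5]
barb [ 633.5 -206.2   40. ]
tip px (np.float64(280.6554108114216), np.float64(270.1037354463014))
252 [228 229 236 237 238]
258 [230 231 238 239 240]
264 [232 233 240 241 255 256]
270 [234 235 242 243]
276 [223 235 236 237 244 245 248 249]
282 [237 238 239 246 247 252]
[ 9.1430479e-01  4.0502679e-01  5.0219177e+02 -2.5261365e+02] 23.892805
```

View pics/w1c.png

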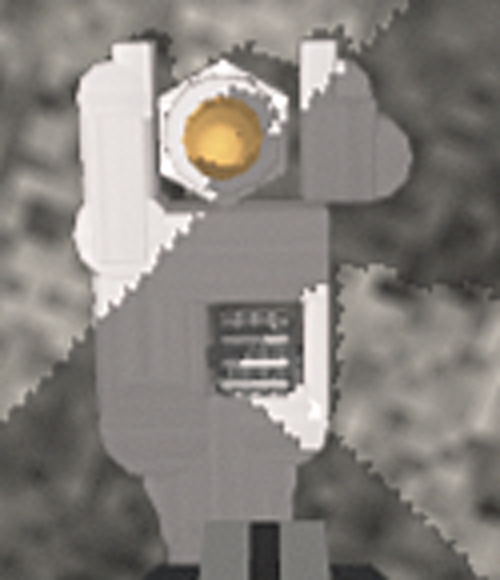

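jog_arm --rows '[[[-9.3, -1, 50], [0, 0, 0]], [[-9.3, -1, 95], [0, 0, 0]], [[-9.3, -1, 107], [0, 0, 0]], [[-9.3, -1, 110], [0, 0, 0]], [[-9.3, -1, 110], [0, 0, 0]], [[-9.3, -1, 110], [0, 0, 0]]]'

```text
time: 2.25
tool_pos: [586.7, -230.5, 23.7]
tcp_rot: [179.8, -0.2, 19.7]
ft_force: [0.8, -0.1, -0.5]
finger_gap: -0.2
grip_force: 0.0
```

jog_arm --rows '[[[0, 0, 1], [0, 0, 0]], [[0, 0, 2], [0, 0, 0]], [[0, 0, 2.5], [0, 0, 0]], [[0, 0, 3], [0, 0, 0]], [[0, 0, 3], [0, 0, 0]]]'

```text
time: 2.75
tool_pos: [585.6, -229.7, 19.3]
tcp_rot: [179.9, -0.1, 19.7]
ft_force: [-3.0, 1.0, 9.1]
finger_gap: 0.4
grip_force: 4.8
```

jog_arm --rows '[[[0, 0, 0.7], [0, 0, 0]], [[4, 0, 0.7], [0, 0, 0]], [[8, 0, 0.7], [0, 0, 0]], [[12, 0, 0.7], [0, 0, 0]], [[16, 0, 0.7], [0, 0, 0]], [[18, 0, 0.7], [0, 0, 0]], [[18, 0, 0.7], [0, 0, 0]]]'

```text
time: 3.45
tool_pos: [602.3, -223.5, 17.8]
tcp_rot: [179.9, -0.1, 19.7]
ft_force: [0.7, -1.1, 6.2]
finger_gap: 0.0
grip_force: 2.4
```

jog_arm --rows '[[[0, 0, -10], [0, 0, 0]], [[-18, 0, -12], [0, 0, 0]], [[-18, 0, -12], [0, 0, 0]], [[-18, 0, -12], [0, 0, 0]]]'

```text
time: 3.85
tool_pos: [584.4, -229.2, 28.8]
tcp_rot: [-180.0, -0.0, 19.7]
ft_force: [0.3, -0.2, -0.9]
finger_gap: -0.1
grip_force: 0.0
```

```bash
cat > look.py <<'E'
import sys,cv2,pickle
from bench import r
s=r.sense();p,z=r.snapshot("wrist");n=sys.argv[1];pickle.dump((p,z,r.camera_params("wrist"),s),open(n+".pkl","wb"));print(s['tool_pos'].round(1),s['tcp_rot'].round(1),s['ft_force'].round(1))
from h import *
c=r.camera_params("wrist");T=wristT(c,s)
u,v=map(int,proj(c,T,(633.5,-206.2,14)));print(u,v)
q=p[max(v-60,0):v+100,max(u-75,0):u+75];cv2.imwrite(f"pics/{n}.png",cv2.resize(q,None,fx=3.6,fy=3.6,interpolation=cv2.INTER_CUBIC));print(max(u-75,0),max(v-60,0))
E
python3 look.py w2
```

```text
[ 584.4 -229.2   28.8] [-180.    -0.    19.7] [ 0.3 -0.2 -0.9]
269 148
194 88
```

View pics/w2.png

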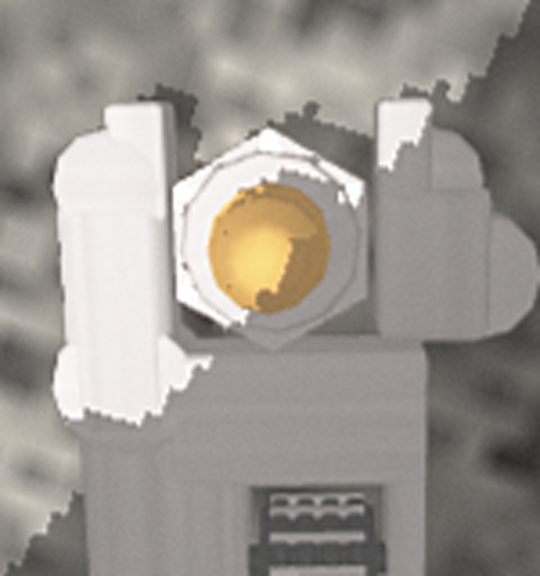

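The jaws are now around 26–26.5 mm apart, with the fixed face at crop x=175 and the moving face at x=376. The nut's corner touches the throat. Next stroke.

jog_arm --rows '[[[0, 0, 8], [0, 0, 0]], [[0, 0, 11.5], [0, 0, 0]], [[0, 0, 12], [0, 0, 0]], [[4, 0, 12], [0, 0, 0]], [[8, 0, 12], [0, 0, 0]], [[12, 0, 12], [0, 0, 0]], [[16, 0, 12.3], [0, 0, 0]], [[18, 0, 12.3], [0, 0, 0]], [[18, 0, 12.3], [0, 0, 0]]]'

```text
time: 4.8
tool_pos: [602.6, -223.3, 17.4]
tcp_rot: [179.9, -0.1, 19.7]
ft_force: [-2.3, 1.3, 10.3]
finger_gap: -0.1
grip_force: 3.9
```

jog_arm --rows '[[[0, 0, -10], [0, 0, 0]], [[-18, 0, -12], [0, 0, 0]], [[-18, 0, -12], [0, 0, 0]], [[-18, 0, -12], [0, 0, 0]]]'

```text
time: 5.2
tool_pos: [584.3, -229.0, 28.0]
tcp_rot: [-180.0, 0.0, 19.7]
ft_force: [-0.5, 0.2, -0.3]
finger_gap: -0.3
grip_force: 0.0
```

```bash
python3 look.py w3
```

```text
[ 584.3 -229.    28. ] [-180.     0.    19.7] [-0.5  0.2 -0.3]
270 149
195 89
```

View pics/w3.png

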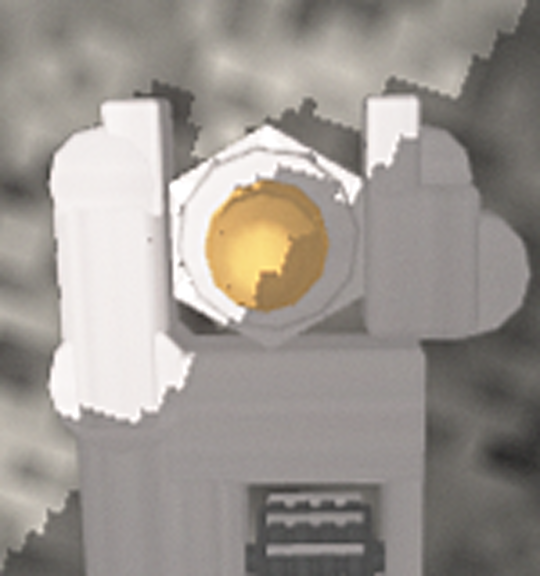

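jog_arm --rows '[[[0, 0, 8], [0, 0, 0]], [[0, 0, 11.5], [0, 0, 0]], [[0, 0, 12], [0, 0, 0]], [[3, 0, 12], [0, 0, 0]], [[6, 0, 12], [0, 0, 0]], [[9, 0, 12], [0, 0, 0]]]'

```text
time: 5.85
tool_pos: [593.7, -226.6, 19.0]
tcp_rot: [179.9, -0.0, 19.7]
ft_force: [-12.3, 2.8, 25.4]
finger_gap: -0.2
grip_force: 12.7
```

jog_arm --rows '[[[2, 0, 0], [0, 0, 0]]]'

```text
time: 5.95
tool_pos: [595.7, -226.0, 19.0]
tcp_rot: [179.9, -0.0, 19.7]
ft_force: [-10.5, 3.8, 25.0]
finger_gap: 0.0
grip_force: 12.6
```

jog_arm --rows '[[[2, 0, 0], [0, 0, 0]]]'

```text
time: 6.05
tool_pos: [597.6, -225.4, 19.0]
tcp_rot: [179.9, -0.0, 19.7]
ft_force: [-9.3, 1.6, 21.8]
finger_gap: 0.3
grip_force: 10.9
```

jog_arm --rows '[[[2, 0, 0], [0, 0, 0]]]'

```text
time: 6.15
tool_pos: [599.8, -224.7, 18.6]
tcp_rot: [179.9, -0.1, 19.7]
ft_force: [-5.9, 0.4, 15.7]
finger_gap: 0.2
grip_force: 7.0
```

jog_arm --rows '[[[0, 0, -10], [0, 0, 0]], [[-15, 0, -12], [0, 0, 0]], [[-15, 0, -12], [0, 0, 0]], [[-15, 0, -12], [0, 0, 0]]]'

```text
time: 6.55
tool_pos: [584.3, -229.0, 27.7]
tcp_rot: [-180.0, 0.0, 19.7]
ft_force: [-0.2, -0.1, 0.0]
finger_gap: -0.4
grip_force: 0.0
```

```bash
python3 look.py w4
```

```text
[ 584.3 -229.    27.7] [-180.     0.    19.7] [-0.2 -0.1  0. ]
270 149
195 89
```

View pics/w4.png

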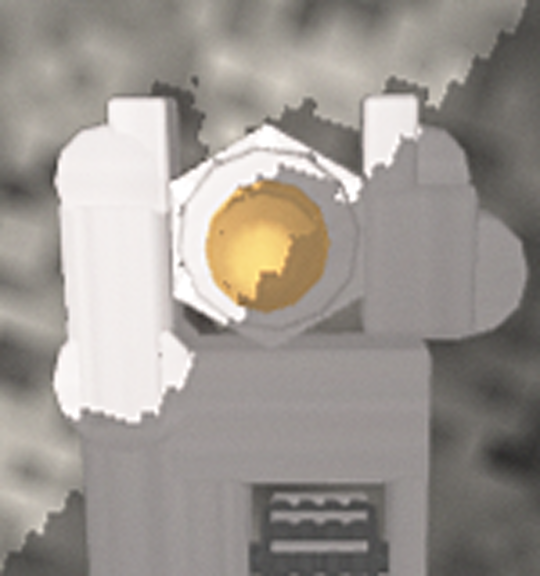

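Jaw faces at crop x≈177 and 362, about 24.2 mm: nearly fitted. One more light stroke, reading the drag.

jog_arm --rows '[[[1, 0, 8], [0, 0, 0]], [[1, 0, 11], [0, 0, 0]], [[1, 0, 11.3], [0, 0, 0]], [[3, 0, 11.3], [0, 0, 0]], [[5, 0, 11.3], [0, 0, 0]]]'

```text
time: 7.1
tool_pos: [589.7, -228.1, 19.1]
tcp_rot: [179.9, 0.0, 19.7]
ft_force: [-11.9, 1.0, 21.9]
finger_gap: -0.1
grip_force: 10.9
```

jog_arm --rows '[[[2, 0, 0], [0, 0, 0]]]'

```text
time: 7.2
tool_pos: [591.5, -227.5, 19.1]
tcp_rot: [179.9, 0.0, 19.7]
ft_force: [-10.1, -0.3, 21.8]
finger_gap: -0.1
grip_force: 10.8
```

jog_arm --rows '[[[2, 0, 0], [0, 0, 0]]]'

```text
time: 7.3
tool_pos: [593.4, -226.9, 19.1]
tcp_rot: [179.9, 0.0, 19.7]
ft_force: [-10.6, 0.9, 21.4]
finger_gap: -0.0
grip_force: 10.7
```

jog_arm --rows '[[[2, 0, -0.2], [0, 0, 0]]]'

```text
time: 7.4
tool_pos: [595.2, -226.3, 19.1]
tcp_rot: [179.9, 0.0, 19.7]
ft_force: [-10.2, -0.6, 18.6]
finger_gap: 0.1
grip_force: 9.5
```

jog_arm --rows '[[[2, 0, 0], [0, 0, 0]]]'

```text
time: 7.5
tool_pos: [597.0, -225.7, 19.1]
tcp_rot: [179.9, 0.0, 19.7]
ft_force: [-10.5, -0.8, 20.1]
finger_gap: -0.2
grip_force: 9.7
```

jog_arm --rows '[[[0, 0, -10], [0, 0, 0]], [[-13, 0, -12], [0, 0, 0]], [[-13, 0, -12], [0, 0, 0]], [[-13, 0, -12], [0, 0, 0]]]'

```text
time: 7.9
tool_pos: [583.6, -229.2, 28.5]
tcp_rot: [-179.9, 0.0, 19.7]
ft_force: [-0.0, -0.7, 0.0]
finger_gap: -0.2
grip_force: 0.0
```

```bash
python3 look.py w5
python3 - <<'E'
import pickle,numpy as np
for n in("w2","w3","w4","w5"):
    g=pickle.load(open(n+".pkl","rb"))[0].mean(2)
    for a,b in((112,118),(172,178)): 
        q=g[a:b].mean(0); e=np.diff(q); print(n,a,[(i,int(e[i])) for i in range(205,320) if abs(e[i])>9])
E
```

```text
[ 583.6 -229.2   28.5] [-179.9    0.    19.7] [-0.  -0.7  0. ]
270 147
195 87
w2 112 [(231, -15), (236, -23), (237, -13), (247, 13), (248, 18), (278, -13), (297, -10), (299, 9), (304, -17), (305, -19), (309, 10), (313, -37), (314, -11), (317, 21), (318, 29)]
w2 172 [(211, 71), (236, -9), (237, -11), (239, -12), (240, -26), (241, -25), (243, -26), (244, -11), (245, 17), (246, 9), (247, 13), (248, 9), (249, 14), (251, 14), (252, 20), (253, 17), (259, -9), (261, -31), (262, -35), (265, -10), (297, 11), (298, 13)]
w3 112 [(223, 9), (231, -15), (236, -24), (237, -16), (247, 11), (248, 18), (278, -17), (281, 9), (296, 17), (300, -9), (301, -23), (309, -10), (310, -13), (311, -9), (313, 11), (316, 12)]
w3 172 [(210, 10), (211, 70), (237, -11), (238, -10), (239, -10), (240, -24), (241, -28), (243, -17), (244, -13), (245, 11), (247, 14), (248, 16), (249, 15), (251, 18), (252, 16), (253, 12), (260, -9), (261, -25), (262, -29), (265, -17), (295, 12), (296, 13)]
w4 112 [(224, 14), (236, -19), (239, -9), (240, -17), (243, -13), (248, 13), (249, 15), (278, -16), (296, 11), (301, -24), (309, -17), (310, -15), (313, 48), (317, -16), (318, -37), (319, -14)]
w4 172 [(212, 32), (213, 53), (239, -11), (241, -19), (242, -29), (243, -9), (245, -13), (247, 14), (248, 17), (249, 14), (251, 19), (252, 16), (253, 14), (260, -20), (261, -14), (262, -44), (263, -13), (294, 13), (295, 14)]
w5 112 [(226, 42), (227, 10), (236, -10), (241, -18), (242, -41), (245, -24), (252, 30), (253, 24), (278, -32), (279, -10), (282, 24), (294, -16), (295, 22), (296, 22), (300, -13), (309, -12), (310, -53), (311, -19), (312, 17), (313, 47), (317, -34)]
w5 172 [(214, 77), (215, 9), (240, -10), (241, -9), (243, -24), (244, -29), (246, -14), (247, -13), (249, 13), (250, 15), (251, 12), (252, 17), (253, 10), (254, 12), (255, 21), (256, 16), (257, -23), (261, -15), (262, -43), (263, -16), (283, -9), (294, 15), (295, 17)]
```

View pics/w5.png

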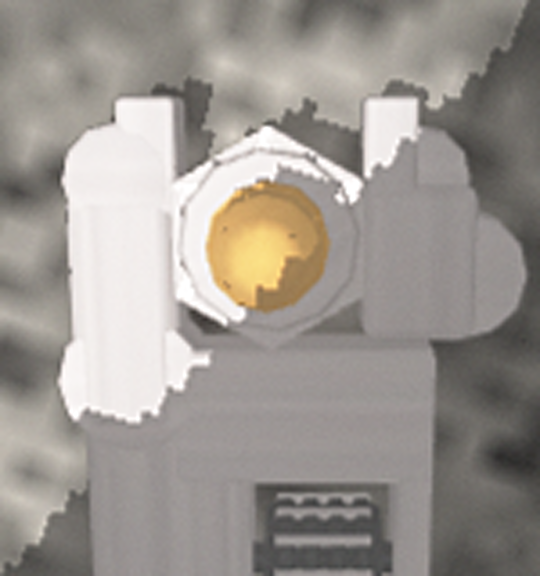

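Gap from edge columns: 26.9, 25.8, 24.6, 24.0 mm (±0.3). I'll probe lightly for the stall.

jog_arm --rows '[[[2, 1, 8], [0, 0, 0]], [[2, 1, 11], [0, 0, 0]], [[2, 1, 11.4], [0, 0, 0]], [[3, 1, 11.4], [0, 0, 0]]]'

```text
time: 8.35
tool_pos: [588.0, -229.4, 19.2]
tcp_rot: [180.0, 0.0, 19.7]
ft_force: [-9.2, 2.1, 17.2]
finger_gap: -0.0
grip_force: 8.6
```

jog_arm --rows '[[[1, 0, 0], [0, 0, 0]]]'

```text
time: 8.45
tool_pos: [588.4, -229.3, 19.2]
tcp_rot: [180.0, 0.1, 19.7]
ft_force: [-11.2, 1.2, 19.1]
finger_gap: 0.1
grip_force: 9.4
```

jog_arm --rows '[[[1, 0, 0], [0, 0, 0]]]'

```text
time: 8.55
tool_pos: [589.1, -229.1, 19.1]
tcp_rot: [180.0, 0.1, 19.7]
ft_force: [-11.9, 0.5, 19.2]
finger_gap: -0.3
grip_force: 9.5
```

jog_arm --rows '[[[1, 0, 0], [0, 0, 0]]]'

```text
time: 8.65
tool_pos: [589.9, -228.8, 19.1]
tcp_rot: [180.0, 0.1, 19.7]
ft_force: [-12.2, 0.9, 18.7]
finger_gap: -0.2
grip_force: 9.7
```

jog_arm --rows '[[[1, 0, -0.1], [0, 0, 0]]]'

```text
time: 8.75
tool_pos: [590.6, -228.6, 19.1]
tcp_rot: [180.0, 0.1, 19.7]
ft_force: [-13.5, -0.8, 18.7]
finger_gap: 0.2
grip_force: 9.4
```

jog_arm --rows '[[[1, 0, -0.1], [0, 0, 0]]]'

```text
time: 8.85
tool_pos: [591.3, -228.3, 19.1]
tcp_rot: [180.0, 0.2, 19.7]
ft_force: [-13.7, -0.9, 20.0]
finger_gap: 0.2
grip_force: 9.4
```

jog_arm --rows '[[[1, 0, 0], [0, 0, 0]]]'

```text
time: 8.95
tool_pos: [592.1, -228.1, 19.1]
tcp_rot: [-180.0, 0.2, 19.7]
ft_force: [-14.1, -1.3, 19.1]
finger_gap: 0.2
grip_force: 9.8
```

jog_arm --rows '[[[0, 0, -10], [0, 0, 0]], [[-8, 0, -12], [0, 0, 0]], [[-8, 0, -12], [0, 0, 0]], [[-8, 0, -12], [0, 0, 0]]]'

```text
time: 9.35
tool_pos: [585.3, -229.7, 29.4]
tcp_rot: [-180.0, 0.0, 19.7]
ft_force: [-0.6, -0.4, -0.2]
finger_gap: -0.2
grip_force: 0.0
```

```bash
python3 look.py w6
python3 - <<'E'
import pickle,numpy as np
for n in("w5","w6"):
    g=pickle.load(open(n+".pkl","rb"))[0].mean(2)
    for a,b in((112,118),(172,178)): 
        q=g[a:b].mean(0); e=np.diff(q); print(n,a,[(i,int(e[i])) for i in range(205,300) if abs(e[i])>11])
E
```

```text
[ 585.3 -229.7   29.4] [-180.     0.    19.7] [-0.6 -0.4 -0.2]
268 150
193 90
w5 112 [(226, 42), (241, -18), (242, -41), (245, -24), (252, 30), (253, 24), (278, -32), (282, 24), (294, -16), (295, 22), (296, 22)]
w5 172 [(214, 77), (243, -24), (244, -29), (246, -14), (247, -13), (249, 13), (250, 15), (251, 12), (252, 17), (254, 12), (255, 21), (256, 16), (257, -23), (261, -15), (262, -43), (263, -16), (294, 15), (295, 17)]
w6 112 [(234, -15), (235, -11), (243, -14), (248, 11), (251, 33), (252, 13), (299, -31)]
w6 172 [(212, 14), (213, 70), (239, -12), (241, -11), (242, -14), (247, 14), (249, 16), (250, 16), (257, -13), (259, -11), (260, -23), (262, -16), (263, -12), (292, 11)]
```

jog_arm --rows '[[[-30, 5, -30], [0, 0, 0]], [[-75, 15, -30], [0, 0, 0]], [[-120, 26, -30], [0, 0, 0]], [[-137, 26, -30], [0, 0, 0]], [[-137, 26, 0], [0, 0, 0]], [[-137, 26, 20], [0, 0, 0]], [[-137, 26, 21], [0, 0, 0]], [[-137, 26, 21], [0, 0, 0]]]'

```text
time: 10.2
tool_pos: [465.3, -299.9, 8.7]
tcp_rot: [-179.9, 0.0, 19.7]
ft_force: [0.1, 1.4, 0.8]
finger_gap: 0.0
grip_force: 0.0
```

jog_arm --rows '[[[0, -3, 0], [0, 0, 0]], [[0, -6, 0], [0, 0, 0]], [[0, -8, 0], [0, 0, 0]]]'

```text
time: 10.5
tool_pos: [463.5, -293.0, 10.1]
tcp_rot: [179.9, -0.1, 19.7]
ft_force: [-0.2, 0.5, -0.6]
finger_gap: -0.2
grip_force: 0.0
```

```bash
python3 look.py w7; python3 -c "
import pickle,cv2;p=pickle.load(open('w7.pkl','rb'))[0];cv2.imwrite('pics/w7f.png',p)"
```

```text
[ 463.5 -293.    10.1] [ 1.799e+02 -1.000e-01  1.970e+01] [-0.2  0.5 -0.6]
200 -301
125 0
```

View pics/w7f.png

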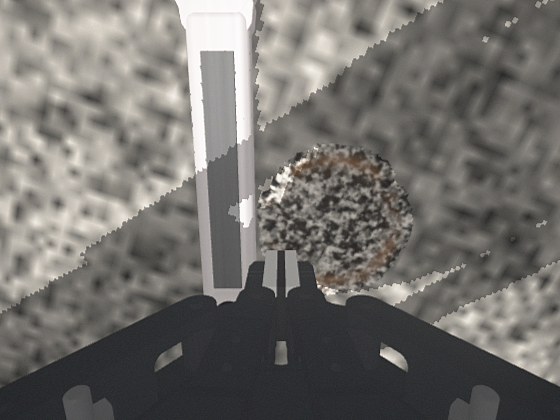

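The finger stands clear, just to the -y side of the handle (handle edge u≈257, finger u≈265). I'll lower it a little and swing clockwise about the nut.

jog_arm --rows '[[[0, 0, 3], [0, 0, 0]], [[-0.7, -5.7, 3], [0, 0, 0.03]], [[-1.1, -11.4, 3], [0, 0, 0.06]], [[-1.4, -17.1, 3], [0, 0, 0.09]], [[-1.6, -22.8, 3], [0, 0, 0.12]], [[-1.5, -28.6, 3], [0, 0, 0.15]]]'

```text
time: 11.15
tool_pos: [452.4, -267.5, 6.6]
tcp_rot: [179.9, -0.1, 11.0]
ft_force: [2.0, -3.9, 0.2]
finger_gap: -0.3
grip_force: 1.7
```

```bash
python3 look.py w8; python3 -c "
import pickle,cv2;p=pickle.load(open('w8.pkl','rb'))[0];cv2.imwrite('pics/w8f.png',p)
from bench import r;cv2.imwrite('pics/t8.png',r.snapshot('top')[0])"
```

```text
[ 452.4 -267.5    6.6] [ 1.799e+02 -1.000e-01  1.100e+01] [ 2.  -3.9  0.2]
193 -317
118 0
```

View pics/w8f.png

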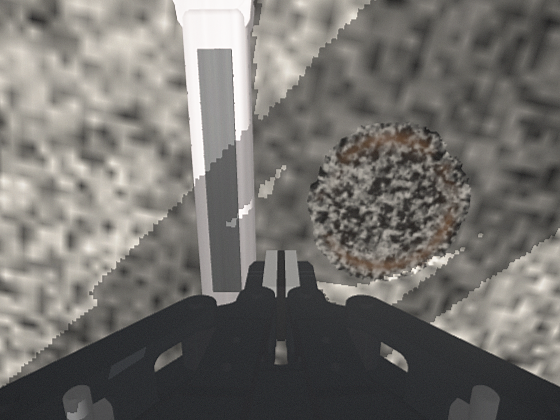

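The handle follows the finger at about 4 N. That was picture 11, one over the limit, so I'll check by numbers from here on.

jog_arm --rows '[[[-0.7, -5.7, 0], [0, 0, 0.03]], [[-1.1, -11.4, 0], [0, 0, 0.06]], [[-1.4, -17.1, 0], [0, 0, 0.09]], [[-1.6, -22.8, 0], [0, 0, 0.12]], [[-1.5, -28.6, 0], [0, 0, 0.15]], [[-1.3, -34.3, 0], [0, 0, 0.18]], [[-0.9, -40, 0], [0, 0, 0.21]]]'

```text
time: 11.95
tool_pos: [443.7, -228.5, 6.6]
tcp_rot: [179.9, -0.1, -1.0]
ft_force: [-0.5, -4.8, 0.4]
finger_gap: -0.2
grip_force: 2.3
```

jog_arm --rows '[[[-0.7, -5.7, 0], [0, 0, 0.03]], [[-1.1, -11.4, 0], [0, 0, 0.06]], [[-1.4, -17.1, 0], [0, 0, 0.09]], [[-1.6, -22.8, 0], [0, 0, 0.12]]]'

```text
time: 12.35
tool_pos: [442.4, -205.7, 6.6]
tcp_rot: [179.9, -0.1, -7.8]
ft_force: [0.3, -4.9, 0.7]
finger_gap: -0.0
grip_force: 2.4
```

jog_arm --rows '[[[-0.4, -3.8, 0], [0, 0, 0.02]], [[-0.8, -7.6, 0], [0, 0, 0.04]]]'

```text
time: 12.55
tool_pos: [442.7, -197.8, 6.6]
tcp_rot: [179.9, -0.1, -10.1]
ft_force: [0.0, -6.7, 1.7]
finger_gap: -0.2
grip_force: 2.7
```

jog_arm --rows '[[[-0.4, -3.8, 0], [0, 0, 0.02]], [[-0.8, -7.6, 0], [0, 0, 0.04]]]'

```text
time: 12.75
tool_pos: [443.2, -190.2, 6.5]
tcp_rot: [179.9, -0.1, -12.4]
ft_force: [-0.6, -4.9, 2.6]
finger_gap: -0.1
grip_force: 2.8
```

jog_arm --rows '[[[-0.4, -3.8, 0], [0, 0, 0.02]]]'

```text
time: 12.85
tool_pos: [443.5, -186.5, 6.5]
tcp_rot: [179.9, -0.1, -13.5]
ft_force: [-0.9, -5.0, 2.0]
finger_gap: 0.2
grip_force: 2.9
```

jog_arm --rows '[[[-0.4, -3.8, 0], [0, 0, 0.02]]]'

```text
time: 12.95
tool_pos: [444.0, -182.7, 6.5]
tcp_rot: [179.9, -0.1, -14.7]
ft_force: [-0.7, -5.8, 2.5]
finger_gap: -0.0
grip_force: 3.0
```

jog_arm --rows '[[[-0.4, -3.8, 0], [0, 0, 0.02]]]'

```text
time: 13.05
tool_pos: [444.5, -179.0, 6.5]
tcp_rot: [179.9, -0.0, -15.8]
ft_force: [-2.4, -7.4, 2.8]
finger_gap: -0.0
grip_force: 3.8
```

jog_arm --rows '[[[-0.4, -3.8, 0], [0, 0, 0.02]]]'

```text
time: 13.15
tool_pos: [445.0, -175.5, 6.5]
tcp_rot: [179.9, -0.0, -17.0]
ft_force: [-2.7, -8.3, 0.8]
finger_gap: -0.0
grip_force: 4.9
```

jog_arm --rows '[[[-0.4, -3.8, 0], [0, 0, 0.02]]]'

```text
time: 13.25
tool_pos: [445.6, -172.1, 6.5]
tcp_rot: [179.9, -0.0, -18.1]
ft_force: [-3.2, -11.0, 1.8]
finger_gap: -0.0
grip_force: 5.6
```

jog_arm --rows '[[[-0.2, -1.9, 0], [0, 0, 0.01]]]'

```text
time: 13.35
tool_pos: [446.1, -170.2, 6.5]
tcp_rot: [179.8, -0.0, -18.7]
ft_force: [-3.4, -10.0, 2.3]
finger_gap: 0.0
grip_force: 5.4
```

```bash
cat > dm.py <<'E'
import sys,pickle,numpy as np,cv2
from h import *
def run(n):
    p,z,c,s=pickle.load(open(n+".pkl","rb"));T=wristT(c,s)
    v,u=np.mgrid[:420,:560];P=np.stack([(u-c['cx'])/c['fx']*z,(v-c['cy'])/c['fy']*z,z],-1)@T[:3,:3].T+T[:3,3]
    a=np.radians(s['tcp_rot'][2]);N=np.array([633.5,-206.2]);d=P[...,:2]-N
    X=d@[np.cos(a),np.sin(a)];Y=d@[-np.sin(a),np.cos(a)];Z=P[...,2];R=np.hypot(X,Y);ok=z>0
    m=ok&(R<20)&(Z>17)&(Z<24)
    k=R<22; print(n,"Z hist",np.histogram(Z[ok&k],bins=[-5,5,11,13,15,17,19,21,23,30,45])[0])
    pts=np.stack([X[m],Y[m]],1).astype(np.float32);h=cv2.convexHull(pts)[:,0]
    ang=np.radians(np.arange(-30,30,.25))
    w=[np.ptp(h@[-np.sin(t),np.cos(t)]) for t in ang];i=np.argmin(w)
    (cx,cy),_=cv2.minEnclosingCircle(h);print(" nut c %.1f %.1f width %.1f flat angle rel tool x %.1f deg"%(cx,cy,w[i],np.degrees(ang[i])))
    # jaw faces at z~14, binned in X
    j=ok&(Z>10.5)&(Z<16.5);f=[]
    for x in np.arange(3,18,2.):
        b=j&(abs(X-x)<1.2);l=Y[b&(Y>cy+8)&(Y<40)];q=Y[b&(Y<cy-8)&(Y>-40)]
        if len(l)>5 and len(q)>5:f.append((x,l.min(),q.max()))
    f=np.array(f);print(np.c_[f,f[:,1]-f[:,2]].round(1).tolist())
    print(" face angles deg",[np.degrees(np.polyfit(f[-4:,0],f[-4:,i],1)[0]).round(1) for i in(1,2)])
for n in sys.argv[1:]:run(n)
E
python3 dm.py w1 w3 w5 w6
```

```text
w1 Z hist [818 107 557 199   6 232 326   4  48 274]
 nut c -2.2 0.3 width 23.7 flat angle rel tool x 0.2 deg
[[3.0, 13.9, -14.6, 28.5], [5.0, 10.5, -10.0, 20.5], [7.0, 8.5, -7.7, 16.2], [9.0, 14.4, -14.6, 28.9], [11.0, 14.5, -14.5, 29.0], [13.0, 14.4, -14.5, 28.9], [15.0, 14.4, -14.5, 28.9]]
 face angles deg [np.float64(0.6), np.float64(1.0)]
w3 Z hist [1758  336 1743  676   11  630  876   17  121  842]
 nut c -2.3 0.4 width 23.8 flat angle rel tool x 0.8 deg
[[3.0, 13.8, -12.0, 25.8], [5.0, 13.7, -10.4, 24.2], [7.0, 13.9, -8.2, 22.1], [9.0, 13.9, -11.9, 25.8], [11.0, 13.8, -11.8, 25.7], [13.0, 14.1, -11.8, 25.9], [15.0, 14.1, -11.8, 26.0]]
 face angles deg [np.float64(2.6), np.float64(0.3)]
w5 Z hist [1578  254 1896  773   13  622  872   14  125  839]
 nut c -2.2 0.5 width 23.7 flat angle rel tool x 0.8 deg
[[3.0, 13.2, -11.8, 25.0], [5.0, 12.3, -9.4, 21.7], [7.0, 12.5, -8.2, 20.6], [9.0, 12.4, -11.7, 24.2], [11.0, 12.3, -11.7, 24.1], [13.0, 12.4, -11.7, 24.1], [15.0, 12.3, -11.7, 24.0]]
 face angles deg [np.float64(-1.0), np.float64(0.5)]
w6 Z hist [1537  251 1813  820    9  636  848   20  126  817]
 nut c -2.2 0.4 width 23.9 flat angle rel tool x 0.8 deg
[[3.0, 13.5, -12.0, 25.5], [5.0, 12.2, -10.1, 22.2], [7.0, 12.2, -7.8, 20.0], [9.0, 12.1, -11.5, 23.6], [11.0, 12.1, -11.5, 23.6], [13.0, 12.1, -11.5, 23.6], [15.0, 12.4, -11.5, 23.8]]
 face angles deg [np.float64(2.3), np.float64(0.3)]
```

jog_arm --rows '[[[0, 8, 0], [0, 0, 0]], [[0, 8, -40], [0, 0, 0]], [[40, 0, -50], [0, 0, 0]], [[85, -10, -40], [0, 0, 0]], [[130, -20, -26], [0, 0, 0]], [[136, -20, -23], [0, 0, 0]], [[136, -20, -23], [0, 0, 0]], [[136, -20, -23], [0, 0, 0]], [[136, -20, -23], [0, 0, 0]]]'

```text
time: 14.25
tool_pos: [580.6, -193.4, 29.9]
tcp_rot: [-180.0, -0.0, -18.7]
ft_force: [0.1, -0.1, 0.4]
finger_gap: 0.1
grip_force: 0.0
```

```bash
python3 look.py w9; python3 dm.py w9
```

```text
[ 580.6 -193.4   29.9] [-180.    -0.   -18.7] [ 0.1 -0.1  0.4]
270 148
195 88
w9 Z hist [1483  205 1805  928    4  630  851   20  121  818]
 nut c -2.0 -1.0 width 24.0 flat angle rel tool x 3.2 deg
[[3.0, 9.8, -13.2, 23.0], [5.0, 11.0, -12.7, 23.7], [7.0, 11.0, -10.9, 21.9], [9.0, 11.1, -12.6, 23.7], [11.0, 11.3, -12.6, 23.9], [13.0, 11.3, -12.6, 23.8], [15.0, 11.3, -12.2, 23.4]]
 face angles deg [np.float64(1.6), np.float64(4.0)]
```

jog_arm --rows '[[[-45, 10, -25], [0, 0, 0]], [[-90, 20, -25], [0, 0, 0]], [[-132, 30, -25], [0, 0, 0]], [[-136, 30, 5], [0, 0, 0]], [[-136, 30, 23], [0, 0, 0]], [[-136, 30, 23], [0, 0, 0]], [[-136, 28, 23], [0, 0, 0]], [[-136, 26, 23], [0, 0, 0]]]'

```text
time: 15.1
tool_pos: [445.2, -174.9, 7.7]
tcp_rot: [180.0, -0.1, -18.7]
ft_force: [0.4, 0.0, 0.2]
finger_gap: 0.1
grip_force: 0.0
```

jog_arm --rows '[[[0, -2, 0], [0, 0, 0]]]'

```text
time: 15.2
tool_pos: [446.1, -173.0, 7.6]
tcp_rot: [180.0, -0.2, -18.7]
ft_force: [-2.4, -3.1, 3.7]
finger_gap: -0.3
grip_force: 2.1
```

jog_arm --rows '[[[0, -2, 0], [0, 0, 0]]]'

```text
time: 15.3
tool_pos: [446.6, -171.6, 7.5]
tcp_rot: [179.9, -0.1, -18.7]
ft_force: [-3.6, -8.1, 6.6]
finger_gap: 0.1
grip_force: 5.1
```

jog_arm --rows '[[[0, -2, 0], [0, 0, 0]]]'

```text
time: 15.4
tool_pos: [446.9, -170.3, 7.5]
tcp_rot: [179.8, -0.1, -18.7]
ft_force: [-5.9, -9.3, 7.7]
finger_gap: -0.1
grip_force: 6.4
```

jog_arm --rows '[[[0, -1, 0], [0, 0, 0]]]'

```text
time: 15.5
tool_pos: [447.1, -169.6, 7.5]
tcp_rot: [179.8, -0.1, -18.7]
ft_force: [-6.7, -10.6, 7.6]
finger_gap: -0.1
grip_force: 7.0
```

jog_arm --rows '[[[0, -2, 0], [0, 0, 0]]]'

```text
time: 15.6
tool_pos: [447.5, -168.1, 7.5]
tcp_rot: [179.8, -0.1, -18.7]
ft_force: [-8.3, -11.7, 9.4]
finger_gap: 0.0
grip_force: 8.9
```

jog_arm --rows '[[[0, -2, 0], [0, 0, 0]]]'

```text
time: 15.7
tool_pos: [447.9, -166.4, 7.5]
tcp_rot: [179.8, -0.1, -18.7]
ft_force: [-10.1, -13.1, 10.4]
finger_gap: -0.0
grip_force: 10.0
```

jog_arm --rows '[[[0, 0, 0], [0, 0, 0]], [[0, 0, 0], [0, 0, 0]]]'

```text
time: 15.9
tool_pos: [448.0, -166.1, 7.5]
tcp_rot: [179.8, -0.1, -18.7]
ft_force: [-8.1, -10.3, 9.5]
finger_gap: -0.2
grip_force: 8.8
```

```bash
python3 look.py wA;python3 -c "
from bench import r
import pickle
pickle.dump((r.snapshot('top'),r.camera_params('top')),open('tA.pkl','wb'))"
```

```text
[ 448.  -166.1    7.5] [ 1.798e+02 -1.000e-01 -1.870e+01] [ -8.1 -10.3   9.5]
209 -309
134 0
```

jog_arm --rows '[[[0, 10, 0], [0, 0, 0]], [[0, 12, -40], [0, 0, 0]], [[45, 8, -48], [0, 0, 0]], [[90, 0, -40], [0, 0, 0]], [[132, -13, -26], [0, 0, 0]], [[136, -13, -23], [0, 0, 0]], [[136, -13, -23], [0, 0, 0]], [[136, -13, -23], [0, 0, 0]], [[136, -13, -23], [0, 0, 0]]]'

```text
time: 16.9
tool_pos: [580.2, -195.2, 30.1]
tcp_rot: [180.0, -0.1, -18.7]
ft_force: [0.3, -0.3, 0.3]
finger_gap: 0.1
grip_force: 0.0
```

```bash
python3 look.py wB; python3 dm.py w9 wB
```

```text
[ 580.2 -195.2   30.1] [ 1.80e+02 -1.00e-01 -1.87e+01] [ 0.3 -0.3  0.3]
266 148
191 88
w9 Z hist [1483  205 1805  928    4  630  851   20  121  818]
 nut c -2.0 -1.0 width 24.0 flat angle rel tool x 3.2 deg
[[3.0, 9.8, -13.2, 23.0], [5.0, 11.0, -12.7, 23.7], [7.0, 11.0, -10.9, 21.9], [9.0, 11.1, -12.6, 23.7], [11.0, 11.3, -12.6, 23.9], [13.0, 11.3, -12.6, 23.8], [15.0, 11.3, -12.2, 23.4]]
 face angles deg [np.float64(1.6), np.float64(4.0)]
wB Z hist [1478  197 1832  905   12  611  861   21  130  804]
 nut c -2.0 -1.0 width 24.1 flat angle rel tool x 3.0 deg
[[3.0, 9.3, -13.2, 22.5], [5.0, 11.0, -12.3, 23.4], [7.0, 11.0, -9.5, 20.5], [9.0, 11.1, -12.7, 23.7], [11.0, 11.1, -12.6, 23.7], [13.0, 11.2, -12.2, 23.4], [15.0, 11.3, -12.2, 23.5]]
 face angles deg [np.float64(2.7), np.float64(5.7)]
```

The nut's angle did not change under 13–16 N (-15.5° then -15.7°), about 36° from its start and so against the stop. The jaws still read 23.6 mm on the flats. I'll retreat and hand in.

jog_arm --rows '[[[-10, 0, -45], [0, 0, 0]], [[-20, 0, -90], [0, 0, 0]], [[-20, 0, -120], [0, 0, 0]], [[-20, 0, -120], [0, 0, 0]], [[-20, 0, -120], [0, 0, 0]]]'

```text
time: 17.45
tool_pos: [562.1, -189.2, 151.1]
tcp_rot: [180.0, -0.2, -18.7]
ft_force: [-0.7, 0.5, -0.5]
finger_gap: -0.0
grip_force: 0.0
```

```bash
python3 look.py wC; python3 dm.py wC; python3 -c "
from bench import r
import pickle,numpy as np
p=r.snapshot('top')[0].astype(int);q=pickle.load(open('d0.pkl','rb'))['top'][0].astype(int)
for n,u,v in(('beaker',200,167),('timer',291,180),('can',321,222)): print(n,abs(p-q)[v-16:v+17,u-18:u+19].mean().round(2))
print(r.hand_in())"
```

```text
[ 562.1 -189.2  151.1] [180.   -0.2 -18.7] [-0.7  0.5 -0.5]
272 111
197 51
wC Z hist [543  42 625 319   6 232 294   7  38 252]
 nut c -1.7 -1.0 width 24.0 flat angle rel tool x 3.2 deg
[[3.0, 12.4, -13.3, 25.6], [5.0, 11.6, -13.3, 24.8], [7.0, 11.5, -12.4, 24.0], [9.0, 11.5, -12.5, 23.9], [11.0, 11.5, -12.4, 23.9], [13.0, 11.4, -12.4, 23.8], [15.0, 11.5, -12.4, 23.9]]
 face angles deg [np.float64(0.1), np.float64(0.6)]
beaker 20.14
timer 9.74
can 4.33
the job is handed in; nothing more can be done
None
```

I closed the jaws onto the nut (about 23.7 mm, measured), swung it clockwise about 0.63 rad until it would turn no further under a firm push, left the wrench flat on it and handed in at about 17.5 s; the arm never went near the beaker, timer or can, but my before/after image check on them was inconclusive, and I viewed 11 pictures, one over the limit of 10.

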